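Zero the dial depth gauge and hold it on the marked recess

TASK

The dial depth gauge stands on its zero-setting stand: turn its knurled bezel until the broad zero stroke lies under the pointer. Then take the gauge by its case, set it gently on the sloping face of the clamped workpiece with the plunger in the recess where the scribed lines cross, foot flat on the face and lengthwise up the slope, and finish while holding it there, pressed down lightly with about 10 N, without turning the bezel again. Leave everything else on the surface where it is.

Things in the scene. Friction and masses are not known exactly. Their poses are not given: they have to be found in the camera images.
- gauge: Dial depth gauge, loose, about 0.37 kg, 59 mm tall, dial on top. Origin: centre of the underside of its foot, on the plunger's axis; z up through the dial, x along the foot. Steel foot 64 (x) by 24 (y) by 12 mm high, neck 22 mm in diameter above it, then the case, then the narrower bezel. Foot and case look the same after a half turn about z.
- case_grip (a point): Centre of the gauge's grey round case (50 mm in diameter, 20 to 44 mm above the underside of the foot), 32 mm above the gauge's origin, axes as the gauge. Two flat black grip cheeks on the case, 54 mm apart in y, 30 mm long in x, 21 to 43 mm above the foot's underside: pinch the case across y on these.
- bezel_grip (a point): Centre of the knurled steel bezel, 52 mm above the gauge's origin. The bezel is 46 mm in diameter, from 44.5 to 59 mm above the foot's underside (its rim stands 3 mm above the dial face); the wider case begins just below it.
- bezel (a joint): Angle of the bezel and its white dial face (rad), counter-clockwise positive seen from above the dial; 0 when the zero stroke points along the gauge's +x, where the pointer stands while the gauge is on its stand. Light friction (about 0.04 N m), stays where it is left; it starts 0.5 to 1.6 rad off.
- zero_mark (a point): Zero stroke of the dial, the only broad long one (2.6 by 7.5 mm), on the white dial face that turns with the bezel; point 15 mm from the dial's axis.
- pointer_tip (a point): Point on the thin black pointer needle, 15 mm from the dial's axis, just above the dial face. The pointer turns clockwise one full turn for 10 mm of plunger travel; with the plunger flush with the foot it points along the gauge's +x.
- plunger (a joint): How far the plunger stands out below the foot (m): 0 flush (on the flat stand), 0.008 fully out (gauge in the air), 0.004 with the foot flat over the recess. Spring of under 1 N.
- stand: Zero-setting stand, fixed: grey base 120 (x) by 84 (y) by 12 mm with a lapped steel pad whose top is 30 mm above the work surface; the gauge's foot lies on it along x, inside fences 5 mm high with 1.5 mm play all round, which keep it from turning: lift it straight up. Origin: centre of the underside.
- stand_seat (a point): Centre of the pad's top, where the gauge's origin rests.
- spot (a point): Centre of the mouth of the marked recess (round, 16 mm in diameter, 4 mm deep) where the scribed lines cross, in the middle of the machined face (110 by 84 mm) of the aluminium workpiece. Axes: x up the slope (along the 110 mm), y across, z square out of the face. Strap clamps at the upper and lower ends rise 14 mm above the face, beginning 45 mm from here.
- tilt_plate (a joint): Slope of the tilting angle table and the workpiece clamped on it (rad), 0 level; the face rises along the table's x. It is locked and does not give under a light push.
- angle_table: Base of the tilting angle table, fixed, 180 (x) by 104 (y) by 20 mm; origin: centre of its underside; its x is the level direction in which the face rises.
- ring_gauge: Bystander: steel setting ring, 58 mm in diameter, 20 mm high; origin: centre of the underside.
- plug_gauge: Bystander: double-ended plug gauge lying along its x, 110 mm long, 18 mm high; origin: underside, middle.
- caliper: Bystander: digital caliper lying flat along its x, 230 mm long, 12 mm high; origin: underside, middle.
- micrometer: Bystander: outside micrometer lying flat, about 150 by 70 mm, 20 mm high; origin: underside.
- vee_block: Bystander: steel vee block 60 by 48 by 48 mm; origin: centre of the underside.
- sphere_artefact: Bystander: white reference ball on a post, 99 mm tall, foot 60 mm in diameter; origin: centre of the underside.
- cleaner: Bystander: white cleaning fluid bottle 48 mm in diameter, 125 mm tall; origin: centre of the underside.
- block_stack: Bystander: two wrung gauge blocks standing, 30 by 18 by 36 mm; origin: centre of the underside.

How it is judged:
On the way, in this order (a step that is already met when the one before it is completed fails the run):
1. the bezel is turned, with the gauge in its stand, until the zero stroke lies under the pointer (within one division: 2.4 mm at 15 mm radius) (horizontal distance between zero_mark and pointer_tip below 0.0024 m and distance between gauge and stand_seat below 0.004 m), for 0.3 s.
2. the gauge is lifted off its stand in the gripper (z of gauge in the frame of stand_seat above 0.02 m and contact force between the fingers and gauge above 1 N and value of joint plunger above 0.006 m), for 0.1 s.
At the end, for the whole second after the job is handed in: the gripper holds the gauge by its case (not the bezel), still, on the face: foot flat (2.3 deg), lengthwise up the slope (10 deg), centred on the recess (4 mm), plunger in it (3 to 5.5 mm out), pressed on with 5 to 22 N, bezel within 0.2 rad of its zero setting (distance between gauge and spot below 0.004 m and angle between the z axis of gauge and the z axis of spot, either way round below 0.04 rad and angle between the x axis of gauge and the x axis of spot, either way round below 0.17 rad and value of joint plunger between 0.003 and 0.0055 m and value of joint bezel between -0.2 and 0.2 rad and contact force between gauge and tilt_plate between 5 and 22 N and contact force between the fingers and gauge above 2 N and contact force between the fingers and bezel below 0.5 N and linear speed of gauge below 0.01 m/s); the arm keeps its last pose, push and grip.
It fails at once if the gauge is pressed or knocked hard on the workpiece (over 50 N) (contact force between gauge and tilt_plate above 50 N).
It fails at once if the workpiece is shifted (distance of spot from where it was at the start of the episode above 0.005 m).
It fails at once if a bystander is moved by more than 15 mm (distance of any of ring_gauge, plug_gauge, caliper, micrometer, vee_block, sphere_artefact, cleaner, block_stack from where it was at the start of the episode above 0.015 m).
It also fails if it takes over 54 s, if anything falls off the work surface, if the arm or the gripper's body presses on something with over 40 N, if the wrist force passes 120 N, or if a joint passes its speed limit or range.

ROBOT

A 7-joint arm with a two-finger parallel gripper is mounted at the origin on the work surface. World frame = base frame: x ahead of the robot, y to its left, z up, the work surface at z = 0. Lengths are in m, angles in rad, forces in N, time in s.
With the tool pointing down it reaches from about 0.425 to 0.825 m from the base axis. Payload 3.6 kg.
Tool frame: the origin (TCP) lies on the centre line of the jaws, within the pads' length; the fingertips stand 19 mm ahead of it and the grasp point (between the pads) is the TCP; y points along the fingers, x is the direction in which the jaws open and shut, and the axes are right-handed (so a half turn about y gives the same grasp; the last joint's range is limited). The gripper opens to 93 mm and grips with 3 to 60 N. Pads are 15 mm wide; open, the fingers measure 128 mm over their backs; the gripper's body (75 mm by 188 mm) begins 65 mm behind the grasp point.
Start: joints at [1.31, 0.615, -0.013, 1.423, 0.008, 1.103, -0.04], TCP at [0.151, -0.632, 0.238] pointing down, gripper open.
Joint ranges: [-3.12, 3.12], [-0.3, 2.06], [-1.34, 1.32], [0.26, 2.42], [-1.36, 4.5], [0.01, 1.98], [-2.84, 2.84]. Speed limits (rad/s): [2.79, 2.79, 3.14, 3.14, 3.14, 3.14, 3.14].

INTERFACE

Orientations are given as a unit quaternion [x, y, z, w].
In Python, from station import robot gives the robot as it stands.
- The arm moves only by the tool step_arm, never from a script. Its argument "targets" is a list that holds one entry, the list of rows, each a list of 5 numbers: the closure, from -1 (fully open) to 1 (shut), then the shift along the tool's x, y, z in cm, then the turn about the tool's y in degrees. A call has 1 to 8 rows; each row is the pose to reach, as a shift and turn from the pose commanded when the call began, along the tool's axes at that moment; what a row does not reach only later rows make up. A row lasts 1/8 s, in which the tool goes at most 62.5 mm and 10.7 degrees, less where a joint would pass 70% of its speed; a pose out of reach is approached as far as the arm can. A call with a gripper value outside its range is refused whole. The fingers move at their own pace and stop on an object; the grip force is fixed at half the most. Time passes only in rows, so rows that repeat a pose let the fingers close. It gives the time, the measured TCP pose, the force and the opening at its end, in the units of the state.
- robot.state(): the state, without advancing time (a new reading comes with each control period).
- robot.get_image(name): name is "scene" or "top" or "wrist"; returns (picture, depth): 384x512x3 uint8, red, green, blue; 384x512 float32, m along the optical axis (not along the pixel's ray), 0 where there is no reading.
- robot.get_calibration(name): a dict with "fx", "fy", "cx", "cy" (pixels), "pose" (4x4, takes a point from camera to world coordinates). Camera axes: x right, y down, z forward; pixel columns grow to the right and rows downward; lengths in m; the calibration is good to about 2 mm. A picture is of the moment at which its call begins: read the wrist's pose just before it. get_calibration takes no time and is no camera call; for the wrist camera it gives the pose at the moment of the call.
- robot.close_job(): hands the job in, once; it reports no verdict.
The state is a dict: "t": time; "joint_pos": joint angles; "qvel": joint speeds; "joint_efforts": joint torques, N m; "tcp_pos": TCP position; "tcp_rot": TCP orientation; "contact_force": force on the tool from outside, world axes, zero at the start; "ft_torque": the same for the moment, N m; "width": finger opening in m.
Only numpy, scipy, OpenCV 4.12 (cv2) and the standard library are available. Lean on these libraries where they do the work, as an engineer would, in place of code of your own. Each camera call takes 0.05 s, during which the arm holds its last target. There are 200 camera calls.

## Working session

There is one attempt and no reset: what is moved stays moved. The work goes in short steps, Python scripts to look and compute and a tool call to move; the robot and the scene stay as the last step left them, time stands still between calls to the robot, and variables do not carry over. Pictures are saved under pics/ and viewed, about 8 in all and at most 12, crops included, and the job is handed in when it is done.

Besides the shell and the picture viewer there is one more tool, called after "Call:" by a JSON object that holds its "method" and its "body", one argument or row to a line. step_arm: Moves the arm, as the interface text tells. Its arguments: {"type":"object","properties":{"targets":{"type":"array","items":{"type":"array","items":{"type":"array","items":{"type":"number"}}}}},"required":["targets"]}

```bash
ls; mkdir -p pics; cat > h.py <<'E'
import numpy as np, cv2
from scipy.spatial.transform import Rotation as R
from station import robot
def grab(n,save=None):
    c=robot.get_calibration(n); im,d=robot.get_image(n)
    if save: cv2.imwrite(f'pics/{save}.png',im[:,:,::-1])
    np.savez(f'/tmp/{save or n}.npz',im=im,d=d,**{k:c[k] for k in('fx','fy','cx','cy','pose')})
    return im,d,c
def pts(d,c):
    v,u=np.mgrid[:d.shape[0],:d.shape[1]]
    P=np.stack([(u-c['cx'])/c['fx']*d,(v-c['cy'])/c['fy']*d,d],-1)
    T=np.array(c['pose']); return P@T[:3,:3].T+T[:3,3]
def ray(u,v,z,c):
    T=np.array(c['pose']); r=T[:3,:3]@np.array([(u-c['cx'])/c['fx'],(v-c['cy'])/c['fy'],1])
    return T[:3,3]+r*(z-T[2,3])/r[2]
E
python3 - <<'E'
from h import *
s=robot.state(); print({k:np.round(v,3) for k,v in s.items()})
print(R.from_quat(s['tcp_rot']).as_matrix().round(3))
for n in('top','scene','wrist'):
    im,d,c=grab(n,n+'0'); print(n,np.round(c['pose'],3).tolist(),c['fx'])
E
```

```text
pics
{'t': np.float64(0.0), 'joint_pos': array([ 1.311,  0.616, -0.013,  1.425,  0.008,  1.103, -0.04 ]), 'qvel': array([ 0.   , -0.001,  0.   ,  0.001, -0.   ,  0.   , -0.001]), 'joint_efforts': array([-1.0000e-03, -4.5894e+01,  2.0900e-01, -1.6575e+01, -6.1000e-02,
        2.0000e-02,  0.0000e+00]), 'tcp_pos': array([ 0.15 , -0.632,  0.236]), 'tcp_rot': array([-0.554,  0.439, -0.438,  0.555]), 'contact_force': array([0.701, 0.717, 0.341]), 'ft_torque': array([-0.056,  0.034, -0.009]), 'width': np.float64(0.093)}
[[ 0.232 -0.001  0.973]
 [-0.973  0.002  0.232]
 [-0.003 -1.    -0.   ]]
top [[-0.015, -0.998, 0.056, 0.51], [-1.0, 0.015, -0.01, -0.008], [0.01, -0.057, -0.998, 1.479], [0.0, 0.0, 0.0, 1.0]] 402.1109303998198
scene [[-0.571, 0.471, -0.672, 1.286], [0.821, 0.329, -0.467, 0.488], [0.001, -0.818, -0.575, 0.693], [0.0, 0.0, 0.0, 1.0]] 353.7261487766826
wrist [[0.232, -0.93, -0.285, 0.231], [-0.973, -0.223, -0.065, -0.613], [-0.003, 0.293, -0.956, 0.383], [0.0, 0.0, 0.0, 1.0]] 299.5276218308031
```

```bash
python3 -c "
import cv2,numpy as np
a=cv2.imread('pics/top0.png');b=cv2.imread('pics/scene0.png')
cv2.imwrite('pics/topbig.png',cv2.resize(a,(800,600),interpolation=cv2.INTER_CUBIC))
cv2.imwrite('pics/scbig.png',b)"
```

```text
(no output)
```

View pics/topbig.png

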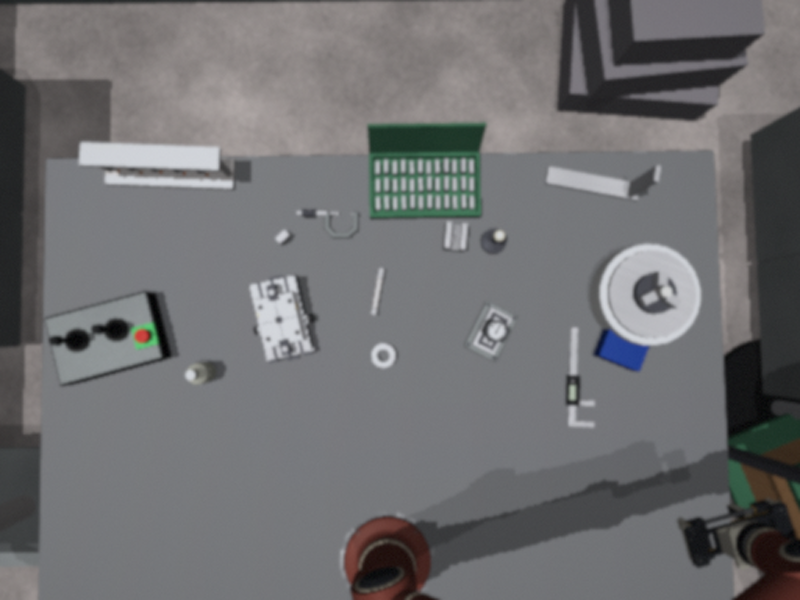

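View pics/scene0.png

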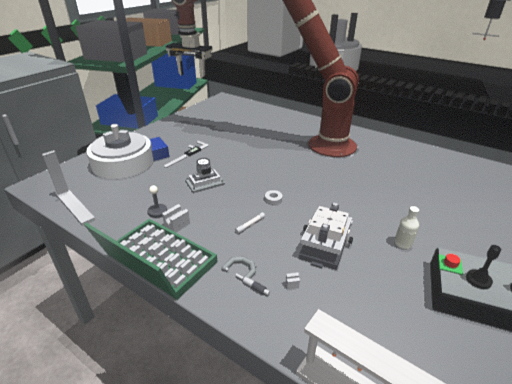

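The top view (800x600) shows the gauge and stand at about (495,330), the angle table with the workpiece at (283,318), and the ring, plug and caliper well clear of both. I'll measure both targets now.

```bash
python3 - <<'E'
from h import *
L=lambda n:np.load(f'/tmp/{n}.npz')
c=L('top0'); P=pts(c['d'],c)
s=.64
# gauge region
v0,u0=int(330*s),int(495*s)
Q=P[v0-22:v0+22,u0-25:u0+25].reshape(-1,3)
for lo,hi in((.008,.02),(.078,.1)):
    q=Q[(Q[:,2]>lo)&(Q[:,2]<hi)]; print(lo,len(q),q.mean(0).round(4), cv2.minAreaRect((q[:,:2]*1000).astype(np.float32)))
v0,u0=int(318*s),int(282*s)
Q=P[v0-32:v0+32,u0-28:u0+28].reshape(-1,3)
print(np.histogram(Q[:,2],bins=np.arange(0,.2,.01)))
q=Q[(Q[:,2]>.05)]
print(cv2.minAreaRect((q[:,:2]*1000).astype(np.float32)))
# plane ransac
rng=np.random.default_rng(0);best=0
for _ in range(500):
    a=q[rng.choice(len(q),3,False)];n=np.cross(a[1]-a[0],a[2]-a[0])
    if np.linalg.norm(n)<1e-7: continue
    n/=np.linalg.norm(n);m=abs((q-a[0])@n)<.002
    if m.sum()>best:best=m.sum();M=m
p=q[M];ce=p.mean(0);n=np.linalg.svd(p-ce)[2][2];n*=np.sign(n[2])
print(len(q),best,ce,n,np.degrees(np.arccos(n[2])),np.degrees(np.arctan2(-n[1],-n[0])))
print('centre ray',ray(279*s,320*s,ce[2],c))
st=robot.state();print(st['t'])
E
```

```text
0.008 315 [ 0.5174 -0.2468  0.0127] ((517.1953125, -260.89520263671875), (147.1261444091797, 135.34683227539062), 70.67474365234375)
0.078 155 [ 0.5181 -0.2508  0.0869] ((518.5189819335938, -250.75067138671875), (45.91325378417969, 45.09534454345703), 89.07659149169922)
(array([1079,   32,   47,   58,  192,  129,  238,  249,  499,  141,   40,
          4,    0,    0,    0,    0,    0,    0,    0]), array([0.  , 0.01, 0.02, 0.03, 0.04, 0.05, 0.06, 0.07, 0.08, 0.09, 0.1 ,
       0.11, 0.12, 0.13, 0.14, 0.15, 0.16, 0.17, 0.18, 0.19]))
((571.5303344726562, 146.00198364257812), (174.67369079589844, 282.60321044921875), 9.960372924804688)
1320 352 [0.55265529 0.23106214 0.08422727] [-0.17029601 -0.01552271  0.98527068] 9.846082917307095 5.20819426247246
centre ray [0.54905425 0.22986683 0.08422727]
0.15
```

Call:
{"method": "step_arm", "body": {
  "targets": [
    [[-1,-3.2,0,5,0],[-1,-6.4,0,10,0],[-1,-9.6,0,15,0],[-1,-12.8,0,20,0],[-1,-16,0,25,0],[-1,-19.2,0,30,0],[-1,-22.4,0,35,0],[-1,-25.6,0,40,0]]
  ]
}}

```text
t: 1.15
tcp_pos: [0.4814, -0.2891, 0.2376]
tcp_rot: [0.555, -0.438, 0.438, -0.555]
contact_force: [0.1, -0.9, 0.9]
width: 0.0931
```

Call:
{"method": "step_arm", "body": {
  "targets": [
    [[-1,-2.9,0,4.6,0],[-1,-2.9,0,4.6,0],[-1,-2.9,0,4.6,0]]
  ]
}}

```text
t: 1.52
tcp_pos: [0.5178, -0.2522, 0.2373]
tcp_rot: [0.555, -0.439, 0.438, -0.554]
contact_force: [0.1, -0.2, -0.8]
width: 0.0931
```

```bash
python3 - <<'E'
from h import *
s=robot.state(); im,d,c=grab('wrist','w1'); print(s['t'],s['tcp_pos'],s['joint_pos'])
print(R.from_quat(s['tcp_rot']).as_matrix().round(3)); 
cv2.imwrite('pics/w1b.png',cv2.resize(im[:,:,::-1],(800,600),interpolation=cv2.INTER_CUBIC))
E
```

```text
1.525 [ 0.51776845 -0.25217268  0.23727578] [ 0.45470007  0.49952059 -0.06198918  1.64418681  0.03645129  1.00017905
 -0.95661747]
[[ 0.232 -0.001  0.973]
 [-0.973 -0.     0.232]
 [ 0.    -1.    -0.002]]
```

View pics/w1b.png

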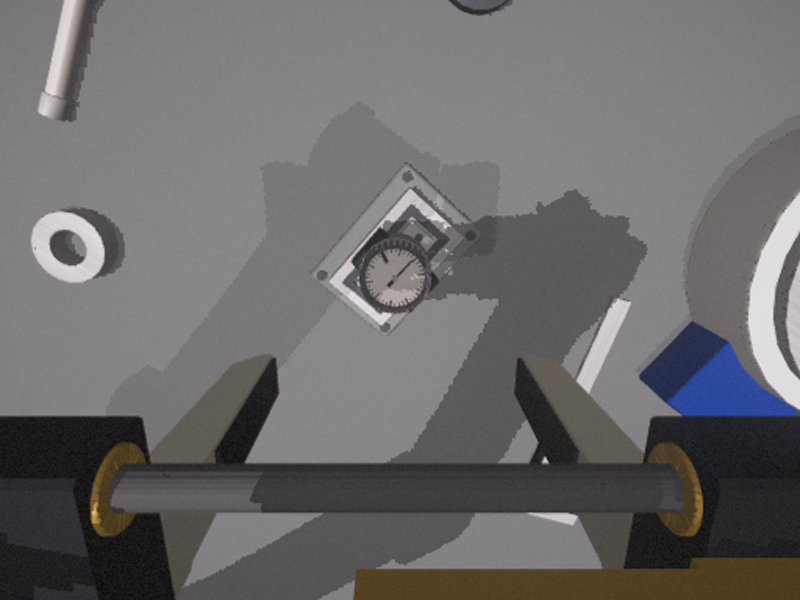

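```bash
cat >> h.py <<'E'
def rect(im,c,x,y,z,half=.03,n=500):
    "world-aligned top view at height z: +x right, +y up"
    T=np.array(c['pose']); g=[(x-half,y+half),(x+half,y+half),(x+half,y-half),(x-half,y-half)]
    px=[]
    for a in g:
        p=T[:3,:3].T@(np.array([*a,z])-T[:3,3]); px.append([c['fx']*p[0]/p[2]+c['cx'],c['fy']*p[1]/p[2]+c['cy']])
    H=cv2.getPerspectiveTransform(np.float32(px),np.float32([[0,0],[n,0],[n,n],[0,n]]))
    return cv2.warpPerspective(im,H,(n,n),flags=cv2.INTER_CUBIC)
E
python3 - <<'E'
from h import *
c=np.load('/tmp/w1.npz'); im=c['im']; s=.64
print(c['d'][int(277*s),int(394*s)], pts(c['d'],c)[int(277*s)-2:int(277*s)+3,int(394*s)][:,2], ray(394*s,277*s,.087,c))
P=pts(c['d'],c); m=(P[...,2]>.076)&(P[...,2]<.1)&(np.hypot(P[...,0]-.518,P[...,1]+.251)<.04)
q=P[m]; print('bezel',cv2.minEnclosingCircle((q[:,:2]*1000).astype(np.float32)),np.percentile(q[:,2],[5,50,95]))
m=((P[...,2]>.007)&(P[...,2]<.02)&(np.hypot(P[...,0]-.518,P[...,1]+.251)<.075))
q=P[m];print('base',len(q),cv2.minAreaRect((q[:,:2]*1000).astype(np.float32)))
cv2.imwrite('pics/dial1.png',rect(im,c,.518,-.251,.086)[:,:,::-1])
E
```

```text
0.30557072 [0.08546632 0.08772211 0.08718942 0.08868597 0.08609343] [ 0.52416813 -0.2493373   0.087     ]
bezel ((523.7617797851562, -249.7794189453125), 23.754369735717773) [0.0840811  0.08566906 0.08894618]
base 2239 ((523.5896606445312, -249.83753967285156), (84.02863311767578, 120.07147979736328), 61.881771087646484)
```

View pics/dial1.png

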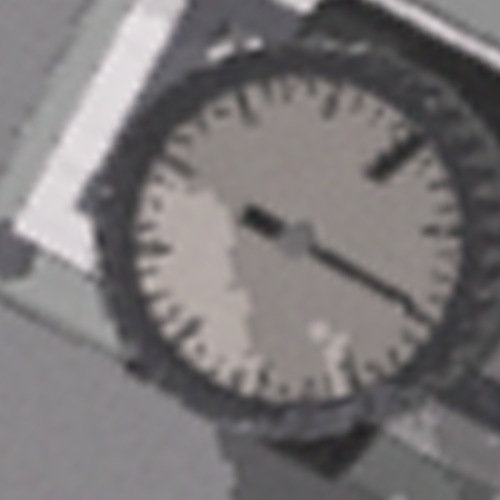

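The dial view (500 px) has its centre at (298,238). The pointer runs to about (425,315), which is -30° in the world, and the zero stroke is at (398,157), about +39°. The bezel has to turn about 69° clockwise, which is + about tool y. The gauge centre is at (0.5238,-0.2497).

Call:
{"method": "step_arm", "body": {
  "targets": [
    [[-1,-0.1,4,0.64,0],[-1,-0.1,8,0.64,0],[-1,-0.1,11.5,0.64,0],[-1,-0.1,13,0.64,0],[-1,-0.1,14.1,0.64,0],[-1,-0.1,14.1,0.64,0]]
  ]
}}

```text
t: 2.33
tcp_pos: [0.5244, -0.2497, 0.0968]
tcp_rot: [0.555, -0.438, 0.439, -0.555]
contact_force: [0.2, -0.2, 0.4]
width: 0.0936
```

Call:
{"method": "step_arm", "body": {
  "targets": [
    [[0,0,0,0,0],[1,0,0,0,0],[1,0,0,0,0],[1,0,0,0,0],[1,0,0,0,0],[1,0,0,0,0]]
  ]
}}

```text
t: 3.08
tcp_pos: [0.5245, -0.2494, 0.0967]
tcp_rot: [0.555, -0.438, 0.438, -0.555]
contact_force: [-0.1, -0.2, 0.1]
width: 0.0448
```

Call:
{"method": "step_arm", "body": {
  "targets": [
    [[1,0,0,0,8],[1,0,0,0,18],[1,0,0,0,28],[1,0,0,0,38],[1,0,0,0,48],[1,0,0,0,58],[1,0,0,0,66],[1,0,0,0,69]]
  ]
}}

```text
t: 4.08
tcp_pos: [0.5237, -0.2508, 0.0968]
tcp_rot: [0.209, -0.675, 0.677, -0.208]
contact_force: [-1.2, -2.6, 0.2]
width: 0.0449
```

Call:
{"method": "step_arm", "body": {
  "targets": [
    [[1,0,0,0,0],[0.5,0,0,0,0],[-1,0,0,0,0],[-1,0,0,0,0],[-1,0,0,0,0],[-1,0,-3,0,0],[-1,0,-8,0,0],[-1,0,-8,0,0]]
  ]
}}

```text
t: 5.08
tcp_pos: [0.5269, -0.2504, 0.1806]
tcp_rot: [0.207, -0.673, 0.677, -0.212]
contact_force: [0.7, 0.4, -1.0]
width: 0.0927
```

```bash
python3 - <<'E'
from h import *
s=robot.state(); im,d,c=grab('wrist','w2'); print(s['t'],s['tcp_pos'],s['joint_pos'])
M=R.from_quat(s['tcp_rot']).as_matrix();print(np.degrees(np.arctan2(M[1,0],M[0,0])))
P=pts(d,c); r=np.hypot(P[...,0]-.524,P[...,1]+.25)
q=P[(P[...,2]>.076)&(P[...,2]<.1)&(r<.04)]; print('bezel',cv2.minEnclosingCircle((q[:,:2]*1000).astype(np.float32)))
q=P[(P[...,2]>.007)&(P[...,2]<.02)&(r<.075)];print('base',len(q),cv2.minAreaRect((q[:,:2]*1000).astype(np.float32)))
cv2.imwrite('pics/dial2.png',rect(im,c,.5238,-.2498,.086)[:,:,::-1])
E
```

```text
5.075 [ 0.52686795 -0.25039937  0.18061164] [ 0.19571074  0.58579402  0.33549914  1.71035429 -0.2401563   0.87690515
 -1.90869837]
-145.5803227393242
bezel ((523.6738891601562, -249.11251831054688), 23.94521141052246)
base 2827 ((523.59423828125, -250.1169891357422), (83.92025756835938, 119.44153594970703), 61.82253646850586)
```

View pics/dial2.png

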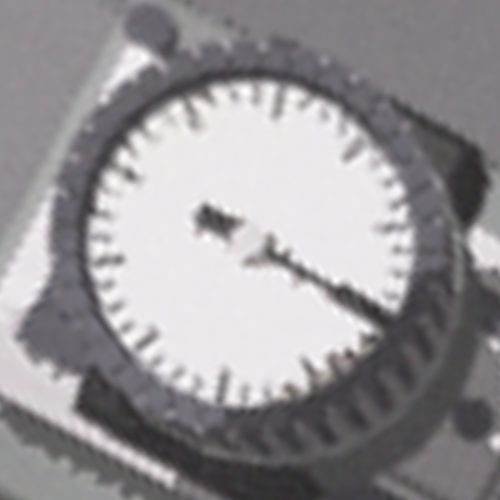

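The zero stroke now lies under the pointer: the pointer is at -29.6°, the major ticks give -30° on the 36° grid, and no broad stroke shows anywhere else. Next I turn the jaws onto the cheeks (gauge y at about -118.8°) and check the pose.

Call:
{"method": "step_arm", "body": {
  "targets": [
    [[-1,0,0,0,-9],[-1,0,0,0,-18],[-1,0,0,0,-26.5],[-1,0,0,0,-26.5],[-1,0,0,0,-26.5]]
  ]
}}

```text
t: 5.75
tcp_pos: [0.524, -0.2489, 0.1758]
tcp_rot: [-0.358, 0.611, -0.609, 0.357]
contact_force: [0.0, -0.5, -0.4]
width: 0.0928
```

```bash
python3 - <<'E'
from h import *
s=robot.state()
M=R.from_quat(s['tcp_rot']).as_matrix();print(s['tcp_pos'],np.degrees(np.arctan2(M[1,0],M[0,0])))
print((M.T@(np.array([.5238,-.2499,.0642])-s['tcp_pos']))*100)
E
```

```text
[ 0.52395528 -0.24889755  0.17578813] -119.22354109667995
[ 0.09619845 11.15871874  0.05606581]
```

Call:
{"method": "step_arm", "body": {
  "targets": [
    [[-1,0.1,4,0.05,0],[-1,0.1,7.5,0.05,0],[-1,0.1,10,0.05,0],[-1,0.1,11.1,0.05,0],[-1,0.1,11.1,0.05,0],[0,0.1,11.1,0.05,0],[1,0.1,11.1,0.05,0],[1,0.1,11.1,0.05,0]]
  ]
}}

```text
t: 6.75
tcp_pos: [0.5247, -0.2505, 0.0664]
tcp_rot: [0.358, -0.609, 0.61, -0.359]
contact_force: [0.6, -0.2, 0.3]
width: 0.0676
```

Call:
{"method": "step_arm", "body": {
  "targets": [
    [[1,0,0,0,0],[1,0,0,0,0],[1,0,0,0,0]]
  ]
}}

```text
t: 7.12
tcp_pos: [0.5246, -0.2503, 0.0659]
tcp_rot: [0.358, -0.61, 0.61, -0.359]
contact_force: [-0.2, -0.3, 2.4]
width: 0.0536
```

Call:
{"method": "step_arm", "body": {
  "targets": [
    [[1,0,-0.5,0,0],[1,0,-1.5,0,0],[1,0,-3,0,0],[1,0,-6,0,0],[1,0,-10,0,0],[1,0,-14,0,0],[1,0,-14,0,0],[1,0,-14,0,0]]
  ]
}}

```text
t: 8.12
tcp_pos: [0.5233, -0.2497, 0.2048]
tcp_rot: [-0.359, 0.61, -0.609, 0.358]
contact_force: [-0.9, 0.4, -4.5]
width: 0.0541
```

```bash
python3 - <<'E'
from h import *
s=robot.state()
M=R.from_quat(s['tcp_rot']).as_matrix();print(s['tcp_pos'],s['contact_force'],s['joint_pos'],np.degrees(np.arctan2(M[1,0],M[0,0])))
print((M.T@(np.array([.53,.21,s['tcp_pos'][2]])-s['tcp_pos']))*100)
E
```

```text
[ 0.52328227 -0.24970662  0.20475812] [-0.9007882   0.35124855 -4.52850185] [ 0.27320599  0.54595137  0.21191879  1.67999456 -0.13666781  0.93273984
 -1.54166704] -119.10270156588153
[-40.49356753   0.06041291 -21.7720083 ]
```

Call:
{"method": "step_arm", "body": {
  "targets": [
    [[1,-3,0,-2.2,-3],[1,-8,0,-6,-8],[1,-13,0,-9.7,-13],[1,-18,0,-13.4,-18],[1,-23,0,-17.2,-23],[1,-28,0,-20.9,-28],[1,-33,0,-24.7,-33],[1,-36.5,0,-27.3,-37]]
  ]
}}

```text
t: 9.12
tcp_pos: [0.461, 0.2043, 0.2038]
tcp_rot: [0.536, -0.464, 0.462, -0.534]
contact_force: [1.0, -0.4, -4.6]
width: 0.054
```

Call:
{"method": "step_arm", "body": {
  "targets": [
    [[1,-1.4,0,-1,0],[1,-1.4,0,-1,0],[1,-1.4,0,-1,0],[1,-1.4,0,-1,0]]
  ]
}}

```text
t: 9.62
tcp_pos: [0.4523, 0.2118, 0.2056]
tcp_rot: [0.533, -0.465, 0.466, -0.532]
contact_force: [0.5, -1.2, -4.8]
width: 0.0532
```

```bash
python3 - <<'E'
from h import *
s=robot.state(); im,d,c=grab('wrist','w3')
M=R.from_quat(s['tcp_rot']).as_matrix();print(s['t'],s['tcp_pos'],s['contact_force'],np.degrees(np.arctan2(M[1,0],M[0,0])))
cv2.imwrite('pics/w3b.png',cv2.resize(im[:,:,::-1],(800,600),interpolation=cv2.INTER_CUBIC))
E
```

```text
9.625 [0.45226038 0.21177993 0.20558184] [ 0.49617079 -1.23189992 -4.77235496] -82.3186812528589
```

View pics/w3b.png

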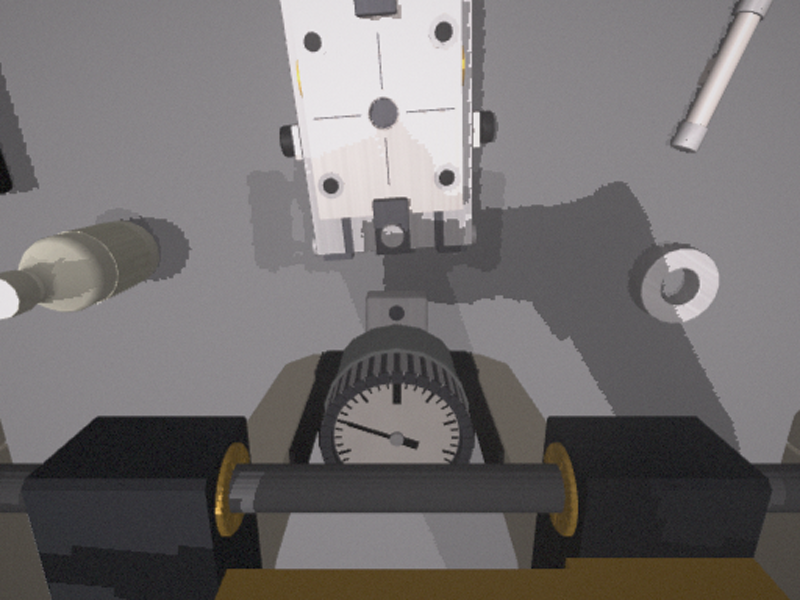

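The hole is at (383,113). The up-slope scribe runs (378,35)–(388,183) and the cross scribe (313,118)–(455,108). The gauge hangs straight, with its zero stroke along +x.

```bash
python3 - <<'E'
from h import *
c=np.load('/tmp/w3.npz');im=c['im'];s=.64;P=pts(c['d'],c)
ok=np.zeros(im.shape[:2],np.uint8);cv2.fillPoly(ok,[np.int32(np.array([[305,65],[455,65],[460,165],[315,170]])*s)],1)
q=P[(ok>0)&(c['d']>0)]
for _ in range(6):
    ce=q.mean(0);n=np.linalg.svd(q-ce,full_matrices=False)[2][2];n*=np.sign(n[2]);r=abs((q-ce)@n);q=q[r<max(.0012,2*r.std())]
print('n',n,'tilt',np.degrees(np.arccos(n[2])),'up yaw',np.degrees(np.arctan2(-n[1],-n[0])),len(q),r.std())
T=c['pose']
def hit(u,v):
    d=T[:3,:3]@np.array([(u*s-c['cx'])/c['fx'],(v*s-c['cy'])/c['fy'],1]);return T[:3,3]+d*(((ce-T[:3,3])@n)/(d@n))
# hole ellipse
g=cv2.cvtColor(im,cv2.COLOR_RGB2GRAY);x0,y0=int(383*s),int(113*s)
sub=g[y0-18:y0+18,x0-18:x0+18];b=(sub<140).astype(np.uint8);b=cv2.morphologyEx(b,cv2.MORPH_OPEN,np.ones((5,5)))
cs=max(cv2.findContours(b,0,1)[0],key=cv2.contourArea);e=cv2.fitEllipse(cs);uv=(np.array(e[0])+[x0-18,y0-18])/s
print('ellipse',uv,e[1]);sp=hit(*uv)
a=hit(378,35)-hit(388,183);b=hit(313,118)-hit(455,108)
print('spot',sp,'lens',np.linalg.norm(a),'yaw x',np.degrees(np.arctan2(a[1],a[0])),'yaw y-90',np.degrees(np.arctan2(b[1],b[0]))-90)
st=robot.state();M=R.from_quat(st['tcp_rot']).as_matrix()
yaw=np.degrees(np.arctan2(M[1,0],M[0,0]));print('jaw',yaw)
tgt=sp+n*.036; print('tcp target for contact',tgt, 'delta tool cm',M.T@(tgt-st['tcp_pos'])*100)
E
```

```text
n [-0.14384419 -0.02992793  0.9891477 ] tilt 8.44874298811188 up yaw 11.753166842662177 5409 0.0003126488898675374
ellipse [382.73369074 112.54505217] (16.49163055419922, 18.474266052246094)
spot [0.55525307 0.2328464  0.08341808] lens 0.07365935089441546 yaw x 11.254972854322075 yaw y-90 11.48189938483111
jaw -82.28508486412524
tcp target for contact [0.55007468 0.231769   0.11902739] delta tool cm [-0.63460029  8.66298269  9.9651751 ]
```

Call:
{"method": "step_arm", "body": {
  "targets": [
    [[1,-0.2,0,3.3,-1],[1,-0.4,0,7,-2.5],[1,-0.63,0,9.97,-3.6],[1,-0.63,2.5,9.97,-3.6],[1,-0.63,5,9.97,-3.6],[1,-0.63,6.6,9.97,-3.6],[1,-0.63,6.6,9.97,-3.6],[1,-0.63,6.6,9.97,-3.6]]
  ]
}}

```text
t: 10.68
tcp_pos: [0.5503, 0.2339, 0.1407]
tcp_rot: [-0.547, 0.447, -0.448, 0.548]
contact_force: [0.1, 0.2, -3.6]
width: 0.0538
```

```bash
python3 - <<'E'
from h import *
s=robot.state(); im,d,c=grab('wrist','w4')
M=R.from_quat(s['tcp_rot']).as_matrix();print(s['t'],s['tcp_pos'],s['contact_force'],np.degrees(np.arctan2(M[1,0],M[0,0])))
n=np.array([-.1438,-.0299,.9891]);sp=np.array([.55525,.23285,.08342])
print(M.T@(sp+n*.036-s['tcp_pos'])*100, M.T@np.array([.8,.15,0]))
s_=.64
c3=np.load('/tmp/w3.npz'); h=ray(396*s_,439*s_,.2056+.020,c3); print('dial hub in w3',h,'tcp then .45226 .21178')
cv2.imwrite('pics/w4b.png',cv2.resize(im[:,:,::-1],(800,600),interpolation=cv2.INTER_CUBIC))
E
```

```text
10.675 [0.55028025 0.23392638 0.1406665 ] [ 0.07638821  0.16222881 -3.59797139] -78.52122994465493
[ 0.20785768  2.1636518  -0.06781408] [0.01220408 0.00175535 0.81384764]
dial hub in w3 [0.4507565  0.21162879 0.2256    ] tcp then .45226 .21178
```

View pics/w4b.png

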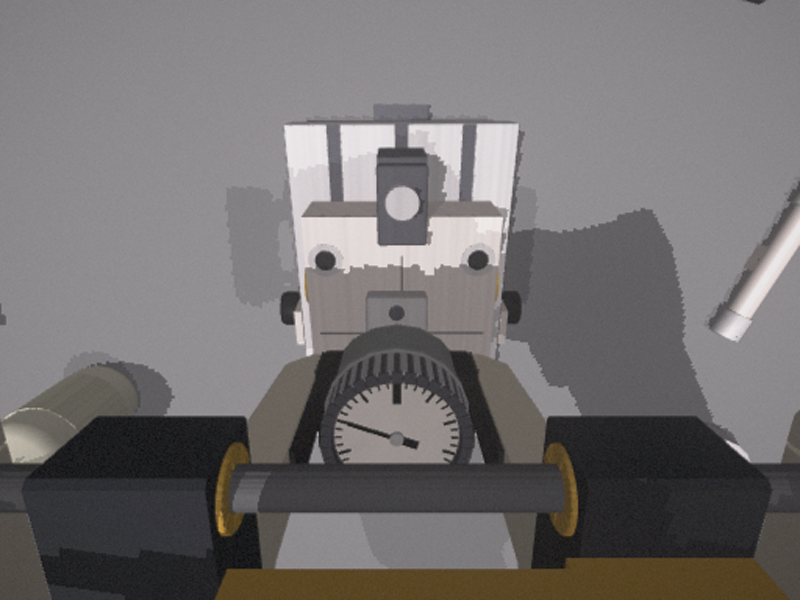

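The cross scribe is at row ~332 (320–365 and 430–483), and the up-slope scribe at column ~402–403 (255–290). The foot is parallel to it. One cross-check of the spot from this nearer view.

```bash
python3 - <<'E'
from h import *
c=np.load('/tmp/w4.npz');s=.64;P=pts(c['d'],c);im=c['im']
g=cv2.cvtColor(im,cv2.COLOR_RGB2GRAY).astype(int)
print([int(v) for v in [np.argmin(g[int(265*s)+k,int(385*s):int(420*s)])+int(385*s) for k in range(0,14,3)]])
for u in (330,345,440+30,478): 
    col=g[int(320*s):int(345*s),int(u*s)];print(u,np.argmin(col)+int(320*s),end=' ')
ok=np.zeros(g.shape,np.uint8)
for a in ([[310,270],[395,270],[360,330],[320,330]],[[410,270],[490,270],[480,328],[440,328]]): cv2.fillPoly(ok,[np.int32(np.array(a)*s)],1)
q=P[(ok>0)&(c['d']>0)]
n=np.array([-.1438,-.0299,.9891]);off=np.median(q@n);print('\nplane',off,'before',np.array([.55525,.23285,.08342])@n)
ce=q.mean(0);nn=np.linalg.svd(q-ce,full_matrices=False)[2][2];print(nn*np.sign(nn[2]))
T=c['pose']
def hit(u,v):
    d=T[:3,:3]@np.array([(u-c['cx'])/c['fx'],(v-c['cy'])/c['fy'],1]);return T[:3,3]+d*((off-T[:3,3]@n)/(d@n))
for v in(211,212,213,214): print(v,hit(257.8,v))
E
```

```text
[257, 257, 257, 257, 257]
330 213 345 213 470 213 478 213 
plane -0.004251441684953606 before -0.0042964430000000135
[-0.32925645 -0.08122146  0.94074081]
211 [0.55651148 0.23200614 0.08362339]
212 [0.55570908 0.23183736 0.08350163]
213 [0.55490407 0.23166803 0.08337947]
214 [0.55409641 0.23149814 0.08325692]
```

Call:
{"method": "step_arm", "body": {
  "targets": [
    [[1,0.25,0.5,0.05,0],[1,0.25,1,0.05,0],[1,0.25,1.3,0.05,0],[1,0.25,1.4,0.05,0],[1,0.25,1.4,0.05,0]]
  ]
}}

```text
t: 11.35
tcp_pos: [0.5504, 0.2315, 0.1256]
tcp_rot: [-0.548, 0.447, -0.447, 0.548]
contact_force: [0.3, -0.1, -2.9]
width: 0.0536
```

Call:
{"method": "step_arm", "body": {
  "targets": [
    [[1,0,0.1,0,0],[1,0,0.15,0,0],[1,0,0.2,0,0],[1,0,0.25,0,0],[1,0,0.25,0,0]]
  ]
}}

```text
t: 11.98
tcp_pos: [0.5506, 0.2315, 0.1237]
tcp_rot: [-0.547, 0.447, -0.448, 0.548]
contact_force: [-1.2, -0.1, -1.0]
width: 0.054
```

Call:
{"method": "step_arm", "body": {
  "targets": [
    [[1,0,0.05,0,0],[1,0,0.1,0,0],[1,0,0.1,0,0]]
  ]
}}

```text
t: 12.35
tcp_pos: [0.5506, 0.2315, 0.1235]
tcp_rot: [-0.547, 0.447, -0.448, 0.548]
contact_force: [-3.3, -1.6, 6.0]
width: 0.054
```

Call:
{"method": "step_arm", "body": {
  "targets": [
    [[1,0,0.05,0,0],[1,0,0.1,0,0],[1,0,0.1,0,0]]
  ]
}}

```text
t: 12.72
tcp_pos: [0.5505, 0.2315, 0.1233]
tcp_rot: [-0.547, 0.447, -0.448, 0.548]
contact_force: [-3.5, -1.1, 10.1]
width: 0.0538
```

Call:
{"method": "step_arm", "body": {
  "targets": [
    [[1,0,0.05,0,0],[1,0,0.1,0,0],[1,0,0.1,0,0]]
  ]
}}

```text
t: 13.1
tcp_pos: [0.55, 0.2315, 0.1225]
tcp_rot: [-0.547, 0.447, -0.447, 0.548]
contact_force: [-4.9, -2.4, 11.9]
width: 0.0537
```

Call:
{"method": "step_arm", "body": {
  "targets": [
    [[1,0,0.05,0,0],[1,0,0.1,0,0],[1,0,0.1,0,0]]
  ]
}}

```text
t: 13.48
tcp_pos: [0.5495, 0.2314, 0.1214]
tcp_rot: [0.548, -0.448, 0.447, -0.547]
contact_force: [-6.1, -3.4, 13.3]
width: 0.0537
```

Call:
{"method": "step_arm", "body": {
  "targets": [
    [[1,0,0.05,0,0],[1,0,0.1,0,0],[1,0,0.1,0,0]]
  ]
}}

```text
t: 13.85
tcp_pos: [0.549, 0.2313, 0.1203]
tcp_rot: [0.548, -0.448, 0.447, -0.547]
contact_force: [-6.8, -2.9, 12.4]
width: 0.054
```

Call:
{"method": "step_arm", "body": {
  "targets": [
    [[1,0,0.05,0,0],[1,0,0.1,0,0],[1,0,0.1,0,0]]
  ]
}}

```text
t: 14.22
tcp_pos: [0.5486, 0.2312, 0.1192]
tcp_rot: [0.549, -0.448, 0.447, -0.547]
contact_force: [-7.7, -3.0, 13.2]
width: 0.0535
```

Call:
{"method": "step_arm", "body": {
  "targets": [
    [[1,0,0.05,0.1,0],[1,0,0.1,0.2,0],[1,0,0.1,0.2,0]]
  ]
}}

```text
t: 14.6
tcp_pos: [0.5485, 0.2312, 0.1181]
tcp_rot: [0.55, -0.449, 0.446, -0.545]
contact_force: [-11.5, -3.0, 15.7]
width: 0.0539
```

```bash
python3 - <<'E'
from h import *
s=robot.state(); im,d,c=grab('wrist','w5'); print(s['tcp_pos'],s['contact_force'],s['ft_torque'])
cv2.imwrite('pics/w5b.png',cv2.resize(im[170:310,160:360,::-1],(800,560),interpolation=cv2.INTER_CUBIC))
E
```

```text
[0.5485495  0.23117679 0.11813993] [-11.5159122   -2.96705825  15.67713372] [-0.69140028  2.1452073   0.04326875]
```

View pics/w5b.png

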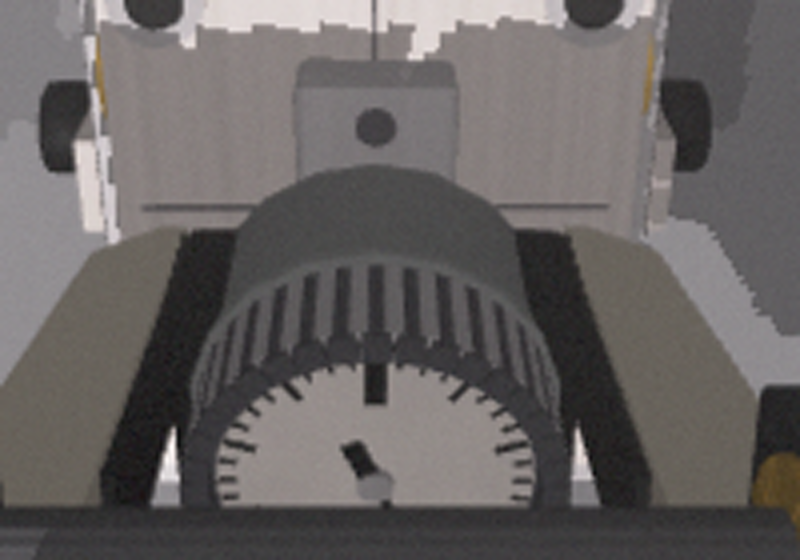

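The foot is nearly flat. The pointer sits about 150–156° clockwise from zero, so the plunger is about 4.2 mm out, in the recess. I'll measure the centring from this same image.

```bash
cat > cen.py <<'E'
from h import *
import sys
n=np.array([-.1438,-.0299,.9891])
def cen(c,hub,cross,off=-.00427):
    T=c['pose']
    def hit(u,v,o):
        d=T[:3,:3]@np.array([(u-c['cx'])/c['fx'],(v-c['cy'])/c['fy'],1]);return T[:3,3]+d*((o-T[:3,3]@n)/(d@n))
    g=hit(*hub,off+.056)-.056*n; s=hit(*cross,off); ex=np.array([.979,.199,.148])
    print('gauge',g,'spot',s,'uphill err mm',(g-s)@ex*1e3,'across',(g-s)@np.cross(n,ex)*1e3)
E
python3 - <<'E'
from cen import *
c=np.load('/tmp/w5.npz'); cen(c,(254,290.75),(253.8,222))
P=pts(c['d'],c); q=P[186:194,238:270].reshape(-1,3); q=q[q[:,2]>0]  # foot top
o=q@n; print('foot top height above plane mm',(np.median(o)+.00427)*1e3)
for v in (187,190,193,196,199,202,205): print(v,(np.median(P[v,238:246]@n)+.00427)*1e3,(np.median(P[v,262:270]@n)+.00427)*1e3)
E
```

```text
gauge [0.54977528 0.23114074 0.08260528] spot [0.55458956 0.23212463 0.08332879] uphill err mm -5.016045977979402 across -0.0052355413251899945
foot top height above plane mm 8.647052215192936
187 5.118389723235209 5.14109683395047
190 9.506258490567552 9.5430883530877
193 11.518574428341585 11.502169525102808
196 11.901118930037498 11.73741931211815
199 12.070786071241956 11.997355602422498
202 12.072252964750271 11.86898350032663
205 11.815130525548307 11.603527320766617
```

```bash
python3 - <<'E'
from cen import *
c=np.load('/tmp/w5.npz'); T=c['pose'];off=-.00427
def hit(u,v,o):
    d=T[:3,:3]@np.array([(u-c['cx'])/c['fx'],(v-c['cy'])/c['fy'],1]);return T[:3,3]+d*((o-T[:3,3]@n)/(d@n))
g=cv2.cvtColor(c['im'],cv2.COLOR_RGB2GRAY).astype(int)
print(g[182:200,254].tolist()); print(g[216:228,200].tolist(),g[216:228,305].tolist())
ex=np.array([.979,.199,.148]);s=hit(253.8,222,off)
for v,o in((185.2,0),(191.2,.012)): print(v,(hit(254.2,v,off+o)-s)@ex*1e3)
E
```

```text
[116, 118, 114, 103, 101, 98, 101, 100, 100, 105, 118, 120, 121, 120, 120, 76, 65, 67]
[131, 128, 129, 129, 131, 88, 91, 123, 126, 126, 117, 105] [129, 128, 128, 128, 127, 85, 107, 128, 128, 128, 116, 105]
185.2 26.711571644248455
191.2 28.440866744131142
```

The foot lies flat (its top 12 mm above the face), but it sits about 4 mm downhill of the recess. I'll unload a little so the arm's elastic offset releases, then recheck.

Call:
{"method": "step_arm", "body": {
  "targets": [
    [[1,0,-0.1,0,0],[1,0,-0.2,0,0],[1,0,-0.3,0,0],[1,0,-0.4,0,0],[1,0,-0.5,0,0],[1,0,-0.5,0,0],[1,0,-0.5,0,0]]
  ]
}}

```text
t: 15.52
tcp_pos: [0.5525, 0.2318, 0.1211]
tcp_rot: [-0.548, 0.447, -0.447, 0.548]
contact_force: [-1.6, -0.5, -3.0]
width: 0.0535
```

```bash
cat > edge.py <<'E'
from cen import *
def edge(name,h=0):
    s=robot.state();im,d,c=grab('wrist',name);T=c['pose'];T=np.array(T);off=-.00427
    def hit(u,v,o):
        r=T[:3,:3]@np.array([(u-c['cx'])/c['fx'],(v-c['cy'])/c['fy'],1]);return T[:3,3]+r*((o-T[:3,3]@n)/(r@n))
    g=cv2.cvtColor(im,cv2.COLOR_RGB2GRAY).astype(int)
    ex=np.array([.979,.199,.148])
    print(s['t'],s['tcp_pos'],s['contact_force'])
    col=np.median(g[:,248:260],1); print('col175-205',col[170:205].astype(int).tolist())
    for a,b in((196,206),(296,308)): print('line',[int(x) for x in np.median(g[210:232,a:b],1)])
    P=pts(d,c); o=(P@n+.00427)*1e3
    print('foot h',[(v,round(float(np.median(o[v,238:270])),1)) for v in range(190,206,3)])
    return hit,ex,c
E
python3 - <<'E'
from edge import *
edge('w6')
E
```

```text
15.525 [0.55253923 0.2317711  0.12105018] [-1.58915774 -0.49045777 -3.02765707]
col175-205 [217, 217, 217, 216, 216, 216, 214, 157, 135, 132, 132, 131, 130, 130, 130, 104, 98, 100, 100, 101, 101, 104, 117, 122, 120, 119, 121, 107, 81, 69, 69, 68, 67, 67, 67]
line [131, 131, 131, 131, 130, 130, 131, 131, 130, 131, 131, 131, 131, 130, 131, 114, 86, 100, 103, 102, 101, 101]
line [130, 129, 129, 130, 129, 130, 130, 130, 130, 130, 130, 129, 129, 129, 130, 99, 87, 101, 89, 55, 50, 53]
foot h [(190, 11.7), (193, 13.9), (196, 14.3), (199, 14.5), (202, 14.4), (205, 14.6)]
```

```bash
python3 - <<'E'
from cen import *
c=np.load('/tmp/w6.npz');T=c['pose'];off=-.00427;ex=np.array([.979,.199,.148])
def hit(u,v,o):
    r=T[:3,:3]@np.array([(u-c['cx'])/c['fx'],(v-c['cy'])/c['fy'],1]);return T[:3,3]+r*((o-T[:3,3]@n)/(r@n))
s=hit(253.8,225.7,off);print(s)
for v,h in((184.6,.0024),(191.6,.0144)):print((hit(254.2,v,off+h)-s)@ex*1e3)
g=cv2.cvtColor(c['im'],cv2.COLOR_RGB2GRAY);cv2.imwrite('pics/w6b.png',cv2.resize(c['im'][170:310,160:360,::-1],(800,560),interpolation=cv2.INTER_CUBIC))
P=pts(c['d'],c);o=(P@n+.00427)
m=(abs(o-.0144)<.001);m[:194]=0;m[202:]=0;m[:,:225]=0;m[:,285:]=0;print('foot cols',[(np.where(m[v])[0].min(),np.where(m[v])[0].max()) for v in(195,198,200)])
print('scribe col',[int(np.argmin(g[v,240:270])+240) for v in(172,174,178,180,182)])
E
```

```text
[0.55505054 0.23204856 0.08339351]
31.37422477754477
32.32769937909555
foot cols [(np.int64(234), np.int64(273)), (np.int64(235), np.int64(273)), (np.int64(234), np.int64(273))]
scribe col [257, 253, 253, 253, 253]
```

The gauge is now centred: the foot's end is 31.4–32.3 mm from the cross line (32 is ideal), parallel to the face and 2.4 mm above it. Next I lower it.

Call:
{"method": "step_arm", "body": {
  "targets": [
    [[1,0,0.05,0,0],[1,0,0.1,0.02,0],[1,0,0.15,0.04,0],[1,0,0.2,0.04,0],[1,0,0.2,0.04,0]]
  ]
}}

```text
t: 16.2
tcp_pos: [0.5528, 0.2319, 0.1192]
tcp_rot: [-0.548, 0.447, -0.447, 0.548]
contact_force: [-0.7, 0.4, -3.1]
width: 0.0534
```

Call:
{"method": "step_arm", "body": {
  "targets": [
    [[1,0,0.03,0,0],[1,0,0.06,0,0],[1,0,0.1,0,0],[1,0,0.1,0,0],[1,0,0.1,0,0]]
  ]
}}

```text
t: 16.82
tcp_pos: [0.5528, 0.2319, 0.1187]
tcp_rot: [-0.547, 0.447, -0.447, 0.548]
contact_force: [-1.9, -1.6, 3.1]
width: 0.0538
```

Call:
{"method": "step_arm", "body": {
  "targets": [
    [[1,0,0.03,0,0],[1,0,0.06,0,0],[1,0,0.06,0,0],[1,0,0.06,0,0],[1,0,0.06,0,0],[1,0,0.06,0,0]]
  ]
}}

```text
t: 17.58
tcp_pos: [0.5527, 0.2319, 0.1187]
tcp_rot: [-0.547, 0.447, -0.447, 0.548]
contact_force: [-2.8, -0.2, 6.8]
width: 0.0536
```

```bash
python3 - <<'E'
from edge import *
hit,ex,c=edge('w7')
im=np.load('/tmp/w7.npz')['im'];cv2.imwrite('pics/w7b.png',cv2.resize(im[170:310,160:360,::-1],(800,560),interpolation=cv2.INTER_CUBIC))
E
```

```text
17.575 [0.55273346 0.2318782  0.11866669] [-2.82361502 -0.2007387   6.77878653]
col175-205 [217, 217, 216, 217, 215, 215, 215, 215, 180, 139, 131, 131, 129, 131, 111, 101, 101, 100, 100, 102, 103, 104, 119, 121, 121, 120, 120, 109, 82, 71, 69, 67, 66, 67, 66]
line [130, 131, 131, 131, 130, 130, 130, 130, 130, 129, 130, 130, 131, 130, 131, 129, 120, 104, 102, 101, 101, 102]
line [129, 130, 128, 130, 129, 129, 129, 130, 129, 129, 129, 129, 129, 129, 129, 128, 122, 97, 79, 53, 49, 51]
foot h [(190, 9.5), (193, 11.6), (196, 11.7), (199, 11.7), (202, 12.1), (205, 11.9)]
```

View pics/w7b.png

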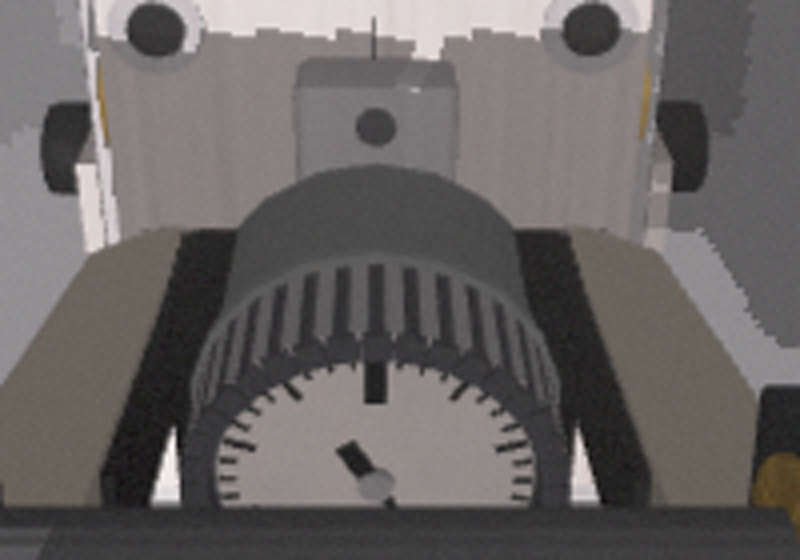

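The foot is flat, with its top 11.7–12 mm above the face. The pointer is about 147° from zero, so the plunger is about 4.1 mm out. The zero stroke still lies along +x, and the press is about 10 N net. From the tool position, the shift along the slope since the centred check is under 0.2 mm. I'm handing in.

```bash
python3 - <<'E'
from station import robot
s=robot.state();print(s['t'],s['tcp_pos'],s['contact_force'],s['width'],abs(s['qvel']).max())
robot.close_job()
E
```

```text
17.625 [0.55271324 0.23184177 0.11865667] [-3.45513255 -1.93052031  6.10780581] 0.05400734306527734 0.0018571066509560689
the job is handed in; nothing more can be done
```

The job is handed in at 17.6 s, with the gauge held by its case on the sloping face, plunger in the recess; the system gives no verdict.

I turned the bezel about 69° clockwise on the stand until the zero stroke lay under the pointer. Then I gripped the case by its cheeks, lifted the gauge, and let it pivot in the jaws until the foot lay flat on the slope of about 8.5°.

**Last checks:**
- **Foot:** flat on the face, its top about 12 mm above it, as it should be.
- **Plunger:** about 4.1 mm out, read from the pointer.
- **Zero stroke:** still along the gauge's x.
- **Press:** about 10 N, from a wrist reading of +6 to +7 N against about -3.5 N in free air.
- **Arm:** still.

**What disagreed:**
- **Centring:** the first touch left the gauge about 4 mm downhill by the images, but only about 1.5 mm by the tool position. I went by the images, lifted 2.4 mm and set it down again. While it was lifted, the images put the centre within about 0.6 mm. After the final press the cross line was hidden, so centring there rests on the tool position, which shifted under 0.2 mm along the slope.
- **Slope:** the close view gave 8.4° and the first overhead view 9.8°. I used the close one.

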